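# Stack the toothed plates of a budgie foraging tower, tabs alternating

## Task

Build up the budgies' foraging tower: slide the plate with the plain long tab all the way down the toothed post, its tab pointing away from the base's foot, then slide the plate with the T-shaped tab down onto it with its tab pointing the opposite way, back over the foot. Their teeth only pass between the post's ribs, so feel for the fit by turning the plate gently rather than forcing it; leave both fully home and released, and leave the bowl, cuttlebone frame and feeder clip where they are.

Things in the scene. Friction and masses are not known exactly. Their poses are not given: they have to be found in the camera images.
- tower: fixed wooden tower base; origin at the centre of its underside on the table, z up. Round base 90 mm diameter, 10 mm high; its foot, a tab 30 mm wide, 10 mm high, reaches along the tower's +x to 100 mm from the axis. On the axis stand a wooden shoulder and a grey plastic ribbed post.
- shoulder (a point): centre of the top of the round shoulder, 52 mm diameter, 24 mm above the table (axes as the tower's). The first plate is home when its underside rests here; the second rests on the first one's collar, underside 42 mm above the table.
- post_top (a point): top of the post, 76 mm above the table (axes as the tower's, not the ribs'). Core 28 mm diameter; 6 straight ribs every 60 degrees, 7 mm wide, out to 42 mm diameter, square tops 66 mm above the table; above them a bare nose tapers to 16 mm. Ribs stand at an unknown angle, so a fitted tab may be up to 30 degrees off the foot's line: fine. Post turns stiffly (0.12 N m).
- ledge_plate: loose wooden plate, about 70 g, lying flat, collar up. Origin at the centre of its underside, z up, +x towards its tab. Disc 80 mm diameter, 6 mm thick, with a plain straight tab 26 mm wide, 6 mm thick, tip 85 mm from the centre.
- ledge_plate_collar (a point): centre of the collar's top, 18 mm above the plate's underside. Round collar 56 mm diameter standing 12 mm above the disc: grip across it at any yaw. Hole 47 mm, with 6 inward teeth over the full height, 6.5 mm wide, in to 32 mm diameter, at 30, 90, 150.. degrees from the tab. They pass between the ribs with about 5 degrees play each way, else stop on the rib tops.
- perch_plate: loose wooden plate; disc, mass and axes as the ledge plate's, but with a short T-shaped tab: 26 mm wide, tip 62 mm from the centre, with a crossbar 60 mm long, 12 mm wide, 6 mm thick at the tip.
- perch_plate_collar (a point): centre of the collar's top, 18 mm above the plate's underside; collar, hole and teeth as the ledge plate's.
- ledge_plate_tab (a point): middle of the ledge plate's tab tip, upper face, 85 mm from the plate's centre
- perch_plate_tab (a point): middle of the perch plate's tab tip, upper face, 62 mm from the plate's centre
- bowl: loose yellow ceramic bowl, 100 mm across, 45 mm high, origin under its centre; leave alone
- cuttle_frame: loose grey plastic cuttlebone frame lying flat, 130 x 78 x 14 mm, origin under its centre, long side along its x; leave alone
- feeder_clip: loose bent steel feeder clip, about 60 x 22 x 28 mm, origin under its centre; leave alone
Things that resemble listed ones, but are neither listed nor needed, are in the scene too. What is shaped like the ledge_plate but green is not meant.

How it is judged:
On the way, in this order (a step that is already met when the one before it is completed fails the run):
1. the ledge plate is home on the shoulder, tab away from the foot (z of ledge_plate in the frame of tower below 0.0265 m and horizontal distance between ledge_plate and tower below 0.004 m and angle between ledge_plate's own z axis and vertical below 0.07 rad and x of ledge_plate_tab in the frame of tower below -0.058 m), for 0.2 s.
2. the perch plate is home on the ledge plate, tab the opposite way (z of perch_plate in the frame of tower below 0.045 m and horizontal distance between perch_plate and tower below 0.004 m and x of perch_plate_tab in the frame of ledge_plate below -0.056 m), for 0.2 s.
At the end, for the whole second after the job is handed in: Ledge plate level and home on the shoulder (within 2.5 mm, centred to 4 mm), tab within about 45 degrees of straight away from the foot; perch plate level and home on it (within 3 mm), tab within about 25 degrees of opposite to the ledge plate's, on the foot's side; released, at rest (all of step 1 and all of step 2 and z of perch_plate in the frame of tower above 0.039 m and angle between perch_plate's own z axis and vertical below 0.07 rad and x of perch_plate_tab in the frame of tower above 0.038 m and linear speed of each of ledge_plate, perch_plate below 0.01 m/s); the robot touches nothing.
It fails at once if a plate is forced: more than 40 N between the ledge plate and the tower (contact force between ledge_plate and tower above 40 N).
It fails at once if a plate is forced: more than 40 N between the perch plate and the tower (contact force between perch_plate and tower above 40 N).
It fails at once if more than 40 N between the plates (contact force between perch_plate and ledge_plate above 40 N).
It fails at once if the bowl, cuttlebone frame or feeder clip was moved by more than 30 mm (distance of any of bowl, cuttle_frame, feeder_clip from where it was at the start of the episode above 0.03 m).
It also fails if it takes over 72 s, if anything falls off the work surface, if the arm or the gripper's body presses on something with over 40 N, if the wrist force passes 120 N, or if a joint passes its speed limit or range.

## Robot

A 6-joint arm with a two-finger parallel gripper is mounted at the origin on the work surface. World frame = base frame: x ahead of the robot, y to its left, z up, the work surface at z = 0. Lengths are in m, angles in rad, forces in N, time in s.
With the tool pointing down it reaches from about 0.35 to 0.975 m from the base axis. Payload 7.1 kg.
Tool frame: the origin (TCP) lies at the very end of the fingers, on their centre line; the grasp point (between the pads) lies 19 mm behind it (manip.grip_depth is the z of the grasp point in the tool frame, in m); z points along the fingers, y is the direction in which the jaws open and shut (so a half turn about z gives the same grasp; the last joint's range is limited). The gripper opens to 88 mm and grips with 3 to 60 N. Pads are 20 mm wide; open, the fingers measure 115 mm over their backs; the gripper's body (75 mm by 178 mm) begins 61 mm behind the grasp point.
Start: joints at [-0.019, 0.423, 1.63, -0, 1.089, -0.019], TCP at [0.625, 0, 0.223] pointing down, gripper open.
Joint ranges: [-3, 3], [-0.9, 2.11], [0.09, 2.58], [-1.31, 4.45], [0.11, 2.69], [-2.54, 2.54]. Speed limits (rad/s): [2.39, 2.39, 3.01, 3.14, 3.14, 3.14].

## Interface

Orientations are given as a rotation vector (axis times angle).
In Python, from rig import manip, optics gives the robot as it stands.
- The arm moves only by the tool step_arm, never from a script. Its argument "increments" is a list that holds one entry, the list of rows, each a list of 7 numbers: the shift along the tool's x, y, z in cm, then the turn, a rotation vector about the tool's x, y, z in rad, then the closure in counts, from 0 (fully open) to 255 (shut). In form: [[[dx, dy, dz, wx, wy, wz, hand], ...]]. A call has exactly 5 rows; each row is the pose to reach, as a shift and turn from the pose measured when the call began, along the tool's axes at that moment; what a row does not reach only later rows make up. A row lasts 1/12 s, in which the tool goes at most 41.7 mm and 7.16 degrees, less where a joint would pass 70% of its speed; a pose out of reach is approached as far as the arm can. A call with a gripper value outside its range is refused whole. The fingers move at their own pace and stop on an object; the grip force is fixed at half the most. Time passes only in rows, so rows that repeat a pose let the fingers close, or fill a call up. It gives the time, the measured TCP pose, the force and the opening at its end, in the units of the state.
- manip.read_state(): the state, without advancing time (a new reading comes with each control period).
- optics.read_camera(name): name is "scene" or "side" or "wrist"; returns the picture (400x640x3 uint8, red, green, blue); there is no depth.
- optics.calibration(name): a dict with "fx", "fy", "cx", "cy" (pixels), "k1" (the pictures are not rectified: a ray, as slopes to the right and down, at radius r is drawn at 1 + k1 r^2 times it, then the intrinsics apply), "camera_from_world" (4x4, takes a point from world to camera coordinates). Camera axes: x right, y down, z forward; pixel columns grow to the right and rows downward; lengths in m; the calibration is good to about 2 mm. A picture is of the moment at which its call begins: read the wrist's pose just before it. calibration takes no time and is no camera call; for the wrist camera it gives the pose at the moment of the call.
- manip.close_job(): hands the job in, once; it reports no verdict.
The state is a dict: "t": time; "joint_pos": joint angles; "qd": joint speeds; "effort": joint torques, N m; "ee_pos": TCP position; "ee_rot": TCP orientation; "ft_force": force on the tool from outside, world axes, zero at the start; "ft_torque": the same for the moment, N m; "opening": finger opening in m.
Only numpy, scipy, OpenCV 4.12 (cv2) and the standard library are available. Lean on these libraries where they do the work, as an engineer would, in place of code of your own. Each camera call takes 0.05 s, during which the arm holds its last target.

## Working session

There is one attempt and no reset: what is moved stays moved. The work goes in short steps, Python scripts to look and compute and a tool call to move; the robot and the scene stay as the last step left them, time stands still between calls to the robot, and variables do not carry over. Pictures are saved under pics/ and viewed, and the job is handed in when it is done.

Besides the shell and the picture viewer there is one more tool, called after ">>>" by a JSON object that holds its "op" and its "data", one argument or row to a line. step_arm: Moves the arm, as the interface text tells. Its arguments: {"type":"object","properties":{"increments":{"type":"array"}},"required":["increments"]}

```bash
ls; mkdir -p pics
python3 - <<'E'
from rig import manip, optics
import cv2
for n in ["scene","side","wrist"]:
    im=optics.read_camera(n); cv2.imwrite(f"pics/{n}0.png",im[:,:,::-1])
    c=optics.calibration(n); print(n,{k:(v if k!="camera_from_world" else None) for k,v in c.items()}); print(c["camera_from_world"])
print(manip.read_state())
E
```

```text
pics
scene {'fx': 488.3961053158689, 'fy': 488.3961053158689, 'cx': 325.2008343115546, 'cy': 203.54676231811334, 'k1': -0.06324687463482405, 'camera_from_world': None}
[[ 4.22789713e-01  9.06227674e-01 -5.12032026e-04 -1.96833589e-01]
 [ 6.78351605e-01 -3.16851402e-01 -6.62905943e-01 -3.34876949e-01]
 [-6.00905949e-01  2.79922475e-01 -7.48702510e-01  1.88756918e+00]
 [ 0.00000000e+00  0.00000000e+00  0.00000000e+00  1.00000000e+00]]
side {'fx': 453.67347746099915, 'fy': 453.67347746099915, 'cx': 319.87487636855116, 'cy': 208.9057486203915, 'k1': -0.12530254610980296, 'camera_from_world': None}
[[ 0.99712776 -0.0745386   0.0134247  -0.56586126]
 [-0.04877122 -0.76754091 -0.63914186  0.04975094]
 [ 0.05794475  0.63665136 -0.76897169  1.1851459 ]
 [ 0.          0.          0.          1.        ]]
wrist {'fx': 308.49667338165517, 'fy': 308.49667338165517, 'cx': 315.91456188589484, 'cy': 200.62366532013087, 'k1': -0.004581238321607866, 'camera_from_world': None}
[[ 9.99998990e-01 -1.08057916e-03 -9.23404336e-04 -6.24612567e-01]
 [-7.44810863e-04 -9.51683375e-01  3.07080120e-01 -3.79894473e-02]
 [-1.21061293e-03 -3.07079122e-01 -9.51683218e-01  3.91578250e-01]
 [ 0.00000000e+00  0.00000000e+00  0.00000000e+00  1.00000000e+00]]
{'t': 0.15, 'joint_pos': array([-1.89953347e-02,  4.23679655e-01,  1.63049929e+00,  2.74413087e-06,
        1.08858972e+00, -1.90131256e-02]), 'qd': array([ 0.00137356, -0.00073133, -0.00098404, -0.00043933, -0.00012334,
       -0.00056152]), 'effort': array([ 9.52650989e-04, -5.44981134e+01, -2.73919362e+01,  6.45430083e-02,
        2.04369903e-02, -3.19723256e-05]), 'ee_pos': array([6.24573278e-01, 3.74945468e-05, 2.22077261e-01]), 'ee_rot': array([-2.22082268e+00, -2.22085936e+00,  1.27805847e-03]), 'ft_force': array([0.80899355, 0.00242169, 0.08577949]), 'ft_torque': array([0.04576856, 0.00869315, 0.01836686]), 'opening': 0.08778728800648729}
```

View pics/scene0.png

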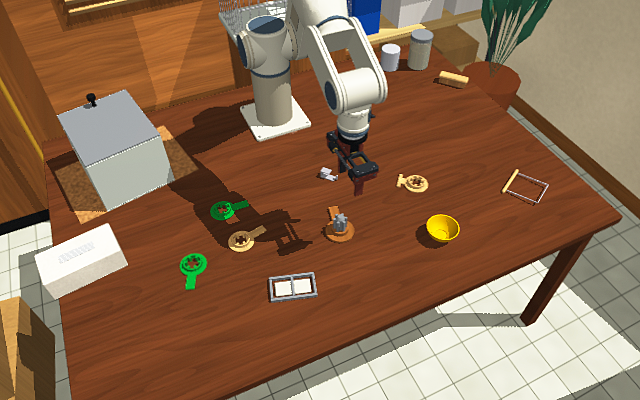

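View pics/side0.png

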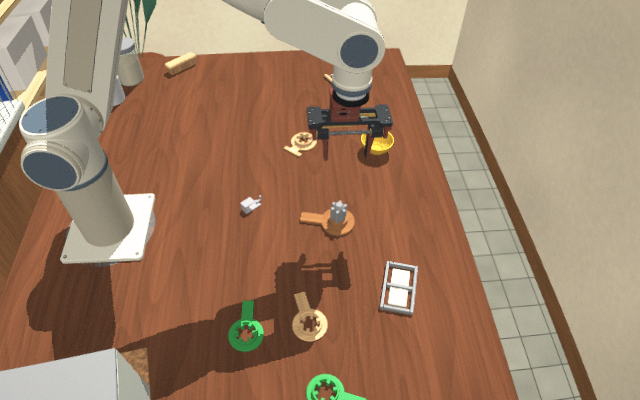

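View pics/wrist0.png

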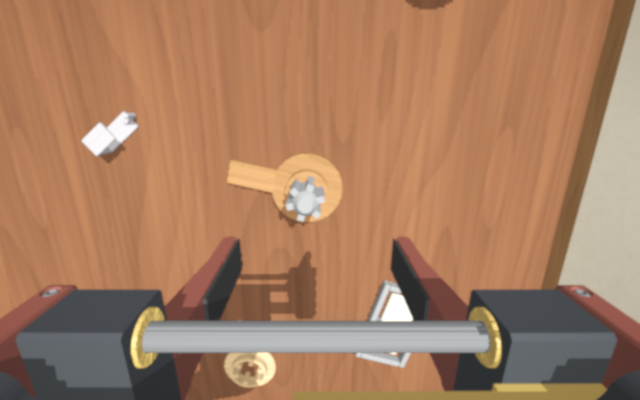

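```bash
cat > h.py <<'E'
import numpy as np, cv2
from scipy.spatial.transform import Rotation as R
from rig import manip, optics
def ray(c,u,v):
    T=np.array(c["camera_from_world"]);x=(u-c["cx"])/c["fx"];y=(v-c["cy"])/c["fy"]
    rd=np.hypot(x,y);r=rd
    for _ in range(20): r=rd/(1+c["k1"]*r*r)
    s=r/rd if rd>0 else 1
    d=T[:3,:3].T@np.array([x*s,y*s,1]);o=-T[:3,:3].T@T[:3,3]
    return o,d
def onz(c,u,v,z):
    o,d=ray(c,u,v);return o+d*(z-o[2])/d[2]
def proj(c,p):
    T=np.array(c["camera_from_world"]);q=T[:3,:3]@np.array(p)+T[:3,3];x,y=q[:2]/q[2];k=1+c["k1"]*(x*x+y*y)
    return np.array([x*k*c["fx"]+c["cx"],y*k*c["fy"]+c["cy"]])
def topdown(im,c,cx,cy,z,half,px=500):
    # rectified picture of plane z: right = +x, up = +y
    g=np.linspace(-half,half,px)
    X,Y=np.meshgrid(cx+g,cy-g)
    P=np.stack([X,Y,np.full_like(X,z)],-1)
    T=np.array(c["camera_from_world"]);q=P@T[:3,:3].T+T[:3,3]
    x=q[...,0]/q[...,2];y=q[...,1]/q[...,2];k=1+c["k1"]*(x*x+y*y)
    return cv2.remap(im,(x*k*c["fx"]+c["cx"]).astype(np.float32),(y*k*c["fy"]+c["cy"]).astype(np.float32),cv2.INTER_CUBIC)
def inc(pos,yaw=None):
    # increments (cm, rad) from the present pose to TCP pos, tool down, jaw axis (tool y) at world angle yaw
    s=manip.read_state();A=R.from_rotvec(s["ee_rot"]);d=A.inv().apply(np.array(pos)-s["ee_pos"])*100
    y=A.apply([0,1,0]);cur=np.arctan2(y[1],y[0])
    if yaw is None: yaw=cur
    B=R.from_matrix(np.array([[-np.sin(yaw+0)*-1*1,np.cos(yaw),0],[-np.cos(yaw),np.sin(yaw),0],[0,0,-1]]).astype(float)) if 0 else None
    yv=np.array([np.cos(yaw),np.sin(yaw),0]);zv=np.array([0,0,-1.]);xv=np.cross(yv,zv)
    B=R.from_matrix(np.stack([xv,yv,zv],1))
    w=(A.inv()*B).as_rotvec()
    print("shift cm",np.round(d,2),"turn",np.round(w,3),"jaw yaw now deg",round(np.degrees(cur),2))
def st():
    s=manip.read_state();A=R.from_rotvec(s["ee_rot"]);y=A.apply([0,1,0]);z=A.apply([0,0,1])
    print("t",round(s["t"],2),"pos",np.round(s["ee_pos"],4),"jawyaw",round(np.degrees(np.arctan2(y[1],y[0])),2),"z",np.round(z,3),"F",np.round(s["ft_force"],1),"M",np.round(s["ft_torque"],2),"open",round(s["opening"],4),"q6",round(s["joint_pos"][5],2))
E
python3 - <<'E'
from h import *
st()
ims={n:cv2.imread(f"pics/{n}0.png") for n in["scene","side","wrist"]}
C={n:optics.calibration(n) for n in ims}
for nm,z,px in [("ledge",.018,dict(side=(310,322),scene=(241,238))),("perch",.018,dict(side=(304,139),scene=(415,183))),("tower",.07,dict(side=(339,206),scene=(340,218),wrist=(305,199))),("ltab",.006,dict(side=(302,296),scene=(262,230))),("ptab",.006,dict(side=(292,151),scene=(400,182))),("foot",.01,dict(wrist=(230,173)))]:
    for n,p in px.items(): print(nm,n,onz(C[n],*p,z).round(3))
E
```

```text
t 0.15 pos [0.6246 0.     0.2221] jawyaw 0.0 z [-0.001  0.    -1.   ] F [0.8 0.  0.1] M [0.05 0.01 0.02] open 0.0878 q6 -0.02
ledge side [ 0.522 -0.312  0.018]
ledge scene [ 0.521 -0.307  0.018]
perch side [0.54  0.296 0.018]
perch scene [0.547 0.293 0.018]
tower side [ 0.614 -0.023  0.07 ]
tower scene [ 0.616 -0.021  0.07 ]
tower wrist [ 0.613 -0.016  0.07 ]
ltab side [ 0.508 -0.238  0.006]
ltab scene [ 0.51  -0.237  0.006]
ptab side [0.502 0.257 0.006]
ptab scene [0.512 0.257 0.006]
foot wrist [ 0.518 -0.001  0.01 ]
```

Run:
```python
from h import *
im=cv2.imread("pics/wrist0.png");c=optics.calibration("wrist")
a=topdown(im,c,.615,-.018,.066,.035,400);b=topdown(im,c,.58,-.015,.01,.09,400)
cv2.imwrite("pics/rect0.png",np.hstack([a,b]))
s=cv2.imread("pics/side0.png");cs=optics.calibration("side")
a=topdown(s,cs,.52,-.29,.018,.1,400);b=topdown(s,cs,.53,.28,.018,.1,400)
cv2.imwrite("pics/rect1.png",np.hstack([a,b]))
```

```text
(no output)
```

View pics/rect0.png

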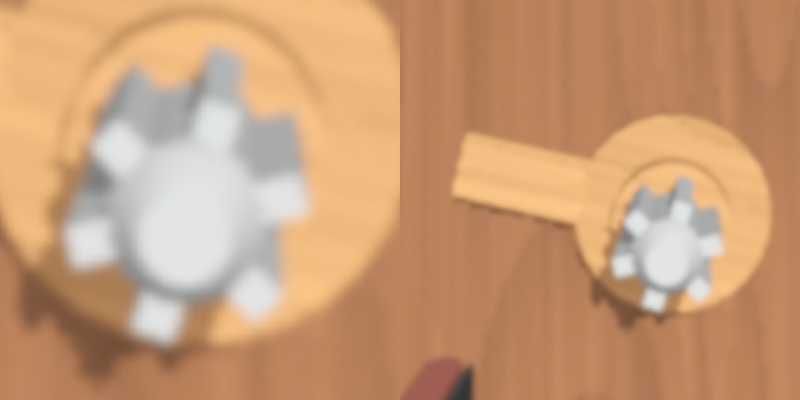

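View pics/rect1.png

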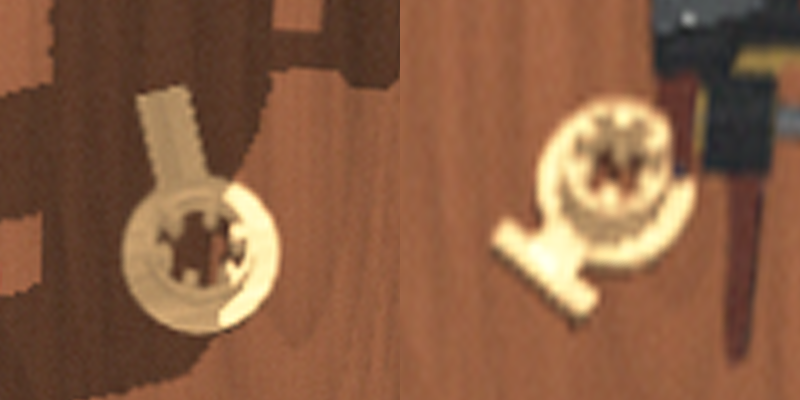

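Run:
```python
from h import *
inc([.521,-.309,.2],np.radians(50))
```

```text
shift cm [-30.9  -10.36   2.22] turn [-0.001 -0.001 -0.873] jaw yaw now deg 0.0
```

>>> {"op": "step_arm", "data": {
  "increments": [
    [[-30.9,-10.4,2.2,0,0,-0.873,0],[-30.9,-10.4,2.2,0,0,-0.873,0],[-30.9,-10.4,2.2,0,0,-0.873,0],[-30.9,-10.4,2.2,0,0,-0.873,0],[-30.9,-10.4,2.2,0,0,-0.873,0]]
  ]
}}

```text
t: 0.57
ee_pos: [0.561, -0.1886, 0.2088]
ee_rot: [-1.465, -2.778, 0.0]
ft_force: [1.8, -0.1, -0.2]
opening: 0.0881
```

Run:
```python
from h import *
st()
inc([.521,-.309,.2],np.radians(50))
```

```text
t 0.57 pos [ 0.561  -0.1886  0.2088] jawyaw 34.39 z [-0.001  0.    -1.   ] F [ 1.8 -0.1 -0.2] M [ 0.04 -0.03 -0.04] open 0.0881 q6 -0.94
shift cm [ -7.68 -10.1    0.88] turn [-0.001 -0.001 -0.273] jaw yaw now deg 34.39
```

>>> {"op": "step_arm", "data": {
  "increments": [
    [[-7.7,-10.1,0.9,0,0,-0.273,0],[-7.7,-10.1,0.9,0,0,-0.273,0],[-7.7,-10.1,0.9,0,0,-0.273,0],[-7.7,-10.1,0.9,0,0,-0.273,0],[-7.7,-10.1,0.9,0,0,-0.273,0]]
  ]
}}

```text
t: 0.98
ee_pos: [0.5199, -0.3115, 0.1992]
ee_rot: [-1.08, -2.948, 0.0]
ft_force: [-0.4, 0.2, 0.2]
opening: 0.0877
```

Run:
```python
from h import *
st()
c=optics.calibration("wrist")
im=optics.read_camera("wrist")[:,:,::-1];cv2.imwrite("pics/w1.png",im)
np.save("w1.npy",c["camera_from_world"])
a=topdown(im,c,.521,-.309,.018,.05,400);b=topdown(im,c,.515,-.27,.006,.09,400)
cv2.imwrite("pics/rect2.png",np.hstack([a,b]))
```

```text
t 0.98 pos [ 0.5199 -0.3115  0.1992] jawyaw 49.76 z [-0.002  0.    -1.   ] F [-0.4  0.2  0.2] M [ 0.13 -0.09  0.  ] open 0.0877 q6 -1.43
```

View pics/w1.png

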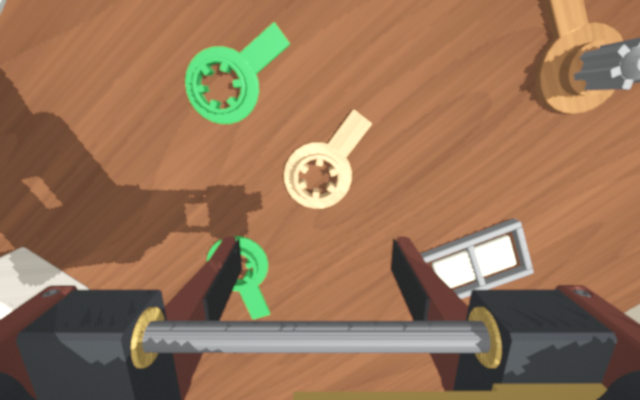

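View pics/rect2.png

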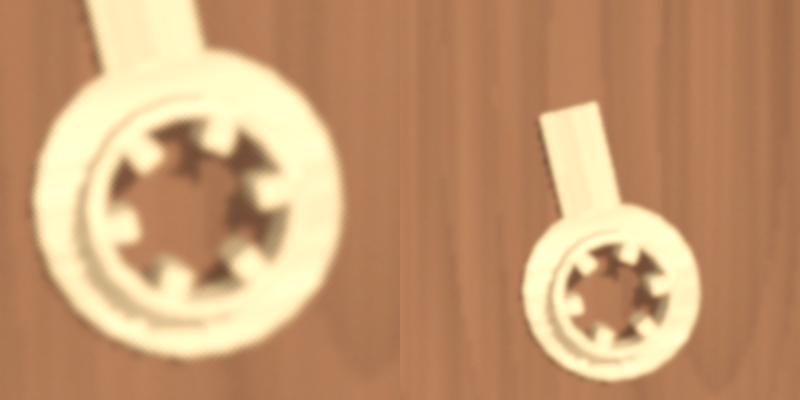

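>>> {"op": "step_arm", "data": {
  "increments": [
    [[0,0,4,0,0,0,0],[0,0,8,0,0,0,0],[0,0,12,0,0,0,0],[0,0,16,0,0,0,0],[0,0,18,0,0,0,0]]
  ]
}}

```text
t: 1.45
ee_pos: [0.5188, -0.3061, 0.0152]
ee_rot: [-1.075, -2.944, -0.003]
ft_force: [0.2, 0.4, 0.4]
opening: 0.0879
```

Run:
```python
from h import *
st()
inc([.5203,-.3113,.009],np.radians(50))
```

```text
t 1.45 pos [ 0.5188 -0.3061  0.0152] jawyaw 49.9 z [-0.006  0.004 -1.   ] F [0.2 0.4 0.4] M [ 0.05 -0.03 -0.02] open 0.0879 q6 -1.42
shift cm [-0.46 -0.3   0.62] turn [-0.001 -0.007 -0.002] jaw yaw now deg 49.9
```

>>> {"op": "step_arm", "data": {
  "increments": [
    [[-0.46,-0.3,0.3,0,-0.007,0,0],[-0.46,-0.3,0.6,0,-0.007,0,0],[-0.46,-0.3,0.6,0,-0.007,0,0],[-0.46,-0.3,0.6,0,-0.007,0,0],[-0.46,-0.3,0.6,0,-0.007,0,0]]
  ]
}}

```text
t: 1.87
ee_pos: [0.5217, -0.3118, 0.0111]
ee_rot: [1.076, 2.949, -0.002]
ft_force: [0.1, 0.1, -0.2]
opening: 0.0881
```

Run:
```python
from h import *
st()
inc([.5203,-.3113,.009],np.radians(50))
```

```text
t 1.87 pos [ 0.5217 -0.3118  0.0111] jawyaw 49.92 z [ 0.002 -0.002 -1.   ] F [ 0.1  0.1 -0.2] M [ 0.04 -0.   -0.01] open 0.0881 q6 -1.43
shift cm [ 0.14 -0.06  0.21] turn [-0.     0.003 -0.001] jaw yaw now deg 49.92
```

>>> {"op": "step_arm", "data": {
  "increments": [
    [[0.13,-0.06,0.15,0,0.003,0,0],[0.13,-0.06,0.15,0,0.003,0,255],[0.13,-0.06,0.15,0,0.003,0,255],[0.13,-0.06,0.15,0,0.003,0,255],[0.13,-0.06,0.15,0,0.003,0,255]]
  ]
}}

```text
t: 2.28
ee_pos: [0.5204, -0.3115, 0.0098]
ee_rot: [-1.077, -2.951, 0.0]
ft_force: [-0.2, 0.1, 0.4]
opening: 0.0647
```

Run:
```python
from h import *
st()
```

```text
t 2.28 pos [ 0.5204 -0.3115  0.0098] jawyaw 49.9 z [-0. -0. -1.] F [-0.2  0.1  0.4] M [ 0.05 -0.03 -0.01] open 0.0647 q6 -1.43
```

>>> {"op": "step_arm", "data": {
  "increments": [
    [[0,0,0,0,0,0,255],[0,0,0,0,0,0,255],[0,0,0,0,0,0,255],[0,0,0,0,0,0,255],[0,0,-1,0,0,0,255]]
  ]
}}

```text
t: 2.7
ee_pos: [0.5191, -0.3108, 0.0185]
ee_rot: [-1.076, -2.948, -0.001]
ft_force: [-1.0, 0.6, -1.0]
opening: 0.0556
```

Run:
```python
from h import *
st()
inc([.6126,-.0217,.15],np.radians(-39.9))
```

```text
t 2.7 pos [ 0.5191 -0.3108  0.0185] jawyaw 49.9 z [-0.003  0.001 -1.   ] F [-1.   0.6 -1. ] M [ 0.02 -0.07 -0.02] open 0.0556 q6 -1.43
shift cm [ 11.51  28.12 -13.14] turn [-0.003 -0.002  1.567] jaw yaw now deg 49.9
```

>>> {"op": "step_arm", "data": {
  "increments": [
    [[0,0,-4,0,0,0,255],[0,0,-8,0,0,0.12,255],[3,3,-12,0,0,0.24,255],[5,6,-13.1,0,0,0.36,255],[7,9,-13.1,0,0,0.48,255]]
  ]
}}

```text
t: 3.12
ee_pos: [0.5249, -0.2036, 0.1533]
ee_rot: [1.752, 2.604, 0.001]
ft_force: [1.4, 0.5, -0.9]
opening: 0.0556
```

Run:
```python
from h import *
st()
inc([.6126,-.0217,.15],np.radians(-39.9))
```

```text
t 3.12 pos [ 0.5249 -0.2036  0.1533] jawyaw 22.12 z [ 0.003 -0.001 -1.   ] F [ 1.4  0.5 -0.9] M [-0.02 -0.05 -0.03] open 0.0556 q6 -0.78
shift cm [13.55 14.97  0.34] turn [3.000e-03 1.000e-03 1.082e+00] jaw yaw now deg 22.12
```

>>> {"op": "step_arm", "data": {
  "increments": [
    [[3,3,0.3,0,0,0.12,255],[6,6,0.3,0,0,0.24,255],[9,9,0.3,0,0,0.36,255],[12,12.5,0.3,0,0,0.48,255],[13.5,15,0.3,0,0,0.6,255]]
  ]
}}

```text
t: 3.53
ee_pos: [0.6092, -0.0255, 0.1511]
ee_rot: [2.43, 1.988, 0.002]
ft_force: [0.3, 0.4, -0.7]
opening: 0.0558
```

Run:
```python
from h import *
st()
inc([.6126,-.0217,.15],np.radians(-39.9))
```

```text
t 3.53 pos [ 0.6092 -0.0255  0.1511] jawyaw -11.42 z [ 0.002 -0.001 -1.   ] F [ 0.3  0.4 -0.7] M [-0.03  0.01  0.01] open 0.0558 q6 0.14
shift cm [0.44 0.26 0.11] turn [ 0.003 -0.     0.497] jaw yaw now deg -11.42
```

>>> {"op": "step_arm", "data": {
  "increments": [
    [[0.44,0.26,0.1,0,0,0.12,255],[0.44,0.26,0.1,0,0,0.24,255],[0.44,0.26,0.1,0,0,0.36,255],[0.44,0.26,0.1,0,0,0.497,255],[0.44,0.26,0.1,0.003,0,0.497,255]]
  ]
}}

```text
t: 3.95
ee_pos: [0.6124, -0.0213, 0.1506]
ee_rot: [-2.848, -1.324, 0.0]
ft_force: [-0.1, 0.4, -0.2]
opening: 0.0555
```

Run:
```python
from h import *
st()
c=optics.calibration("wrist")
im=optics.read_camera("wrist")[:,:,::-1];cv2.imwrite("pics/w2.png",im)
im=optics.read_camera("side")[:,:,::-1];cv2.imwrite("pics/s2.png",cv2.resize(im[100:300,230:450],None,fx=3,fy=3))
np.save("w2.npy",c["camera_from_world"]);st()
```

```text
t 3.95 pos [ 0.6124 -0.0213  0.1506] jawyaw -40.14 z [-0.  0. -1.] F [-0.1  0.4 -0.2] M [ 0.03  0.08 -0.01] open 0.0555 q6 0.65
t 4.05 pos [ 0.6126 -0.0217  0.1505] jawyaw -39.71 z [-0.  0. -1.] F [-0.1 -0.  -0.7] M [0.05 0.01 0.07] open 0.0554 q6 0.64
```

View pics/w2.png

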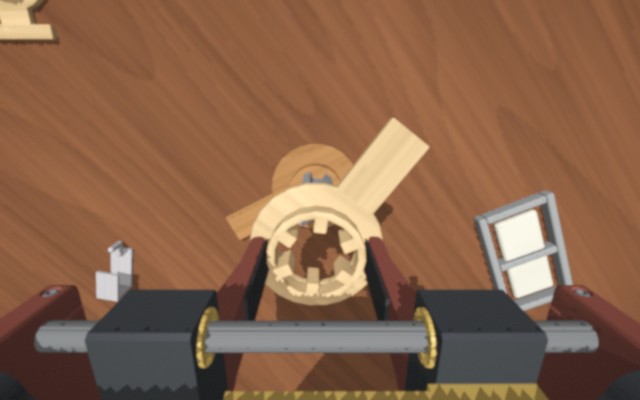

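View pics/s2.png

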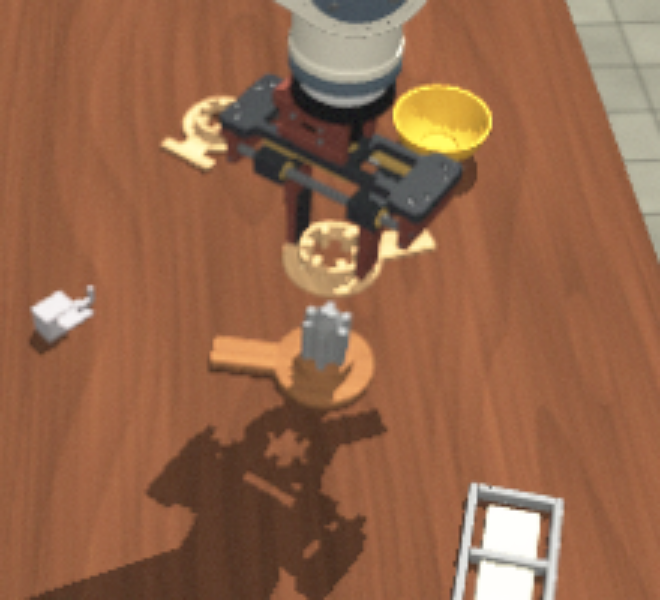

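Run:
```python
from h import *
c=dict(optics.calibration("wrist"))
im=cv2.imread("pics/w2.png")
a=topdown(im,c,.6126,-.0217,.1587,.04,400);b=topdown(im,c,.64,-.0217,.1467,.08,400)
cv2.imwrite("pics/rect3.png",np.hstack([a,b]))
for p in [(392,119),(428,148)]: print(onz(c,*p,.1467))
```

```text
[0.69193399 0.01003228 0.1467    ]
[ 0.69800743 -0.01454633  0.1467    ]
```

View pics/rect3.png

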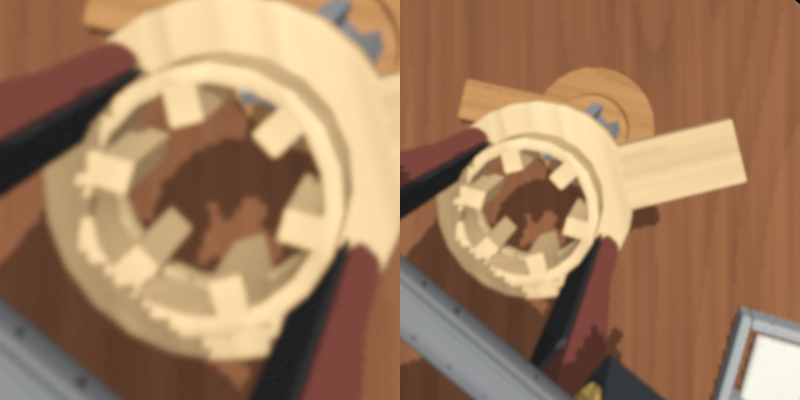

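>>> {"op": "step_arm", "data": {
  "increments": [
    [[0,0,2,0,0,0,255],[0,0,4,0,0,0,255],[0,0,5.5,0,0,0,255],[0,0,6.0,0,0,0,255],[0,0,6.0,0,0,0,255]]
  ]
}}

```text
t: 4.47
ee_pos: [0.6116, -0.0217, 0.0893]
ee_rot: [-2.841, -1.337, 0.004]
ft_force: [0.3, 0.5, 0.2]
opening: 0.0552
```

Run:
```python
from h import *
im=optics.read_camera("side")[:,:,::-1];cv2.imwrite("pics/s3.png",cv2.resize(im[150:260,270:410],None,fx=5,fy=5,interpolation=cv2.INTER_CUBIC))
st()
c=optics.calibration("wrist")
im=optics.read_camera("wrist")[:,:,::-1];cv2.imwrite("pics/w3.png",im)
np.save("w3.npy",c["camera_from_world"]);st()
z=manip.read_state()["ee_pos"][2]
a=topdown(im,c,.6126,-.0217,z+.008,.04,400);b=topdown(im,c,.6126,-.0217,.066,.04,400)
cv2.imwrite("pics/rect4.png",np.hstack([a,b]))
```

```text
t 4.52 pos [ 0.6124 -0.0218  0.0904] jawyaw -39.62 z [-0.001  0.    -1.   ] F [0.7 1.5 0.6] M [ 0.03  0.1  -0.07] open 0.0556 q6 0.64
t 4.57 pos [ 0.613  -0.0218  0.0911] jawyaw -39.64 z [ 0.001  0.    -1.   ] F [ 0.6  0.1 -1.3] M [ 0.04 -0.01  0.  ] open 0.0557 q6 0.64
```

View pics/s3.png

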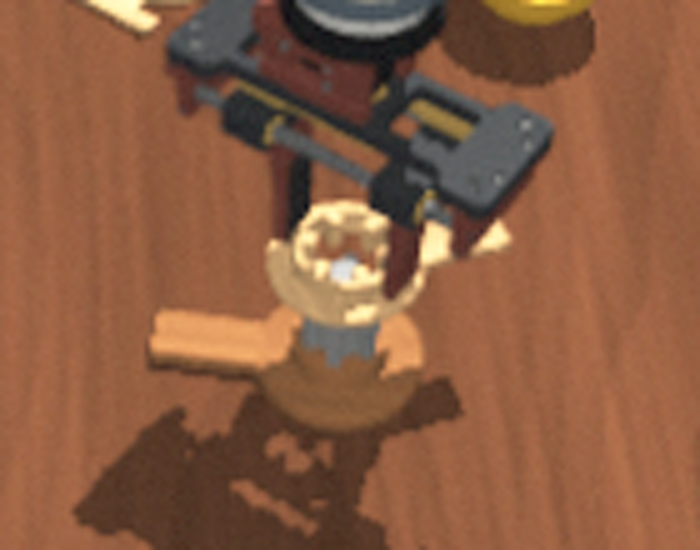

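View pics/rect4.png

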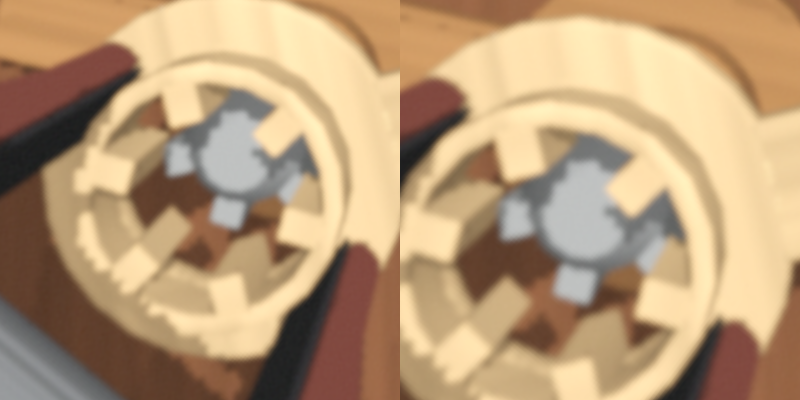

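Run:
```python
from h import *
st();inc([.6117,-.0210,.079],np.radians(-39.9))
```

```text
t 4.57 pos [ 0.613  -0.0218  0.0911] jawyaw -39.64 z [ 0.001  0.    -1.   ] F [ 0.6  0.1 -1.3] M [ 0.04 -0.01  0.  ] open 0.0557 q6 0.64
shift cm [-0.02 -0.15  1.21] turn [ 0.    -0.001  0.004] jaw yaw now deg -39.64
```

>>> {"op": "step_arm", "data": {
  "increments": [
    [[0,-0.15,0.3,0,0,0.004,255],[0,-0.15,0.6,0,0,0.004,255],[0,-0.15,0.9,0,0,0.004,255],[0,-0.15,1.2,0,0,0.004,255],[0,-0.15,1.2,0,0,0.004,255]]
  ]
}}

```text
t: 4.98
ee_pos: [0.6115, -0.0208, 0.0786]
ee_rot: [-2.845, -1.331, 0.0]
ft_force: [-0.1, -0.4, -1.5]
opening: 0.0555
```

Run:
```python
from h import *
st();inc([.6117,-.0210,.072],np.radians(-39.9))
```

```text
t 4.98 pos [ 0.6115 -0.0208  0.0786] jawyaw -39.86 z [-0.  0. -1.] F [-0.1 -0.4 -1.5] M [-0.    0.06 -0.02] open 0.0555 q6 0.64
shift cm [-0.    0.03  0.66] turn [-0.    -0.     0.001] jaw yaw now deg -39.86
```

>>> {"op": "step_arm", "data": {
  "increments": [
    [[0,0,0.1,0,0,0,255],[0,0,0.2,0,0,0,255],[0,0,0.3,0,0,0,255],[0,0,0.38,0,0,0,255],[0,0,0.38,0,0,0,255]]
  ]
}}

```text
t: 5.4
ee_pos: [0.6114, -0.0208, 0.0747]
ee_rot: [-2.845, -1.331, 0.0]
ft_force: [-1.2, 0.6, -0.4]
opening: 0.0557
```

Run:
```python
from h import *
st();inc([.6117,-.0210,.072],np.radians(-39.9))
```

```text
t 5.4 pos [ 0.6114 -0.0208  0.0747] jawyaw -39.86 z [-0.  0. -1.] F [-1.2  0.6 -0.4] M [-0.01  0.08  0.01] open 0.0557 q6 0.64
shift cm [0.   0.03 0.27] turn [-0.001 -0.     0.001] jaw yaw now deg -39.86
```

>>> {"op": "step_arm", "data": {
  "increments": [
    [[0,0,0.05,0,0,0,255],[0,0,0.1,0,0,0,255],[0,0,0.15,0,0,0,255],[0,0,0.2,0,0,0,255],[0,0,0.2,0,0,0,255]]
  ]
}}

```text
t: 5.82
ee_pos: [0.6114, -0.0208, 0.0726]
ee_rot: [-2.845, -1.331, 0.001]
ft_force: [0.2, -0.1, -0.3]
opening: 0.0554
```

Run:
```python
from h import *
st()
```

```text
t 5.82 pos [ 0.6114 -0.0208  0.0726] jawyaw -39.86 z [-0.001  0.    -1.   ] F [ 0.2 -0.1 -0.3] M [ 0.01  0.06 -0.02] open 0.0554 q6 0.64
```

>>> {"op": "step_arm", "data": {
  "increments": [
    [[0,0,0.1,0,0,0,255],[0,0,0.2,0,0,0,255],[0,0,0.3,0,0,0,255],[0,0,0.4,0,0,0,255],[0,0,0.5,0,0,0,255]]
  ]
}}

```text
t: 6.23
ee_pos: [0.6114, -0.0208, 0.0675]
ee_rot: [-2.845, -1.331, 0.001]
ft_force: [0.3, -0.7, -1.6]
opening: 0.0558
```

Run:
```python
from h import *
im=optics.read_camera("wrist")[:,:,::-1];cv2.imwrite("pics/w4.png",cv2.resize(im[140:340,200:440],None,fx=3,fy=3,interpolation=cv2.INTER_CUBIC))
st()
```

```text
t 6.28 pos [ 0.6112 -0.0208  0.0672] jawyaw -39.86 z [-0.001  0.    -1.   ] F [-0.6  0.3 -1. ] M [-0.02  0.    0.01] open 0.0556 q6 0.64
```

View pics/w4.png

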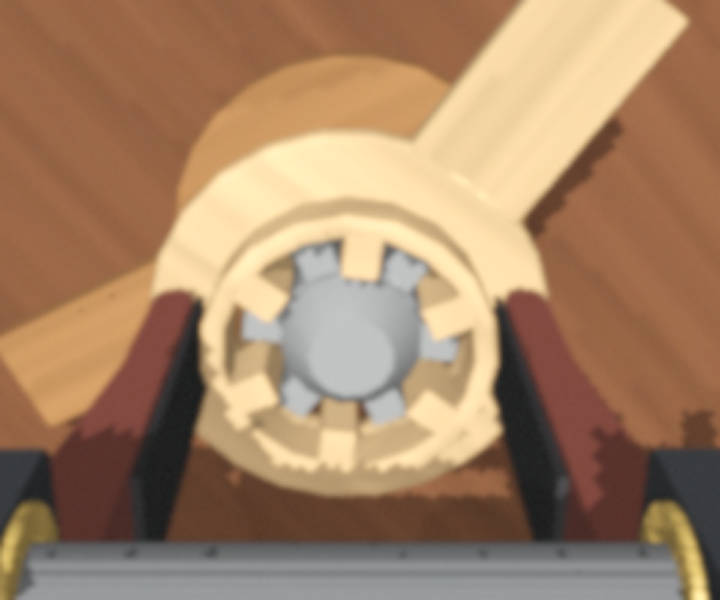

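The plate's six teeth sit centrally between the ribs (post at 350,340 in the crop), and there is no contact force.

>>> {"op": "step_arm", "data": {
  "increments": [
    [[0,0,0.5,0,0,0,255],[0,0,1.0,0,0,0,255],[0,0,1.5,0,0,0,255],[0,0,2.0,0,0,0,255],[0,0,2.5,0,0,0,255]]
  ]
}}

```text
t: 6.7
ee_pos: [0.611, -0.0208, 0.0415]
ee_rot: [-2.845, -1.331, 0.002]
ft_force: [-0.6, 0.1, -0.4]
opening: 0.0554
```

Run:
```python
from h import *
st();inc([.6114,-.0208,.0338],np.radians(-39.9))
```

```text
t 6.7 pos [ 0.611  -0.0208  0.0415] jawyaw -39.87 z [-0.001  0.    -1.   ] F [-0.6  0.1 -0.4] M [-0.02  0.08 -0.02] open 0.0554 q6 0.64
shift cm [0.02 0.03 0.77] turn [-0.001  0.001  0.001] jaw yaw now deg -39.87
```

>>> {"op": "step_arm", "data": {
  "increments": [
    [[0,0,0.2,0,0,0,255],[0,0,0.4,0,0,0,255],[0,0,0.6,0,0,0,255],[0,0,0.72,0,0,0,255],[0,0,0.75,0,0,0,255]]
  ]
}}

```text
t: 7.12
ee_pos: [0.611, -0.0207, 0.0339]
ee_rot: [-2.845, -1.331, 0.002]
ft_force: [-0.4, -0.1, -0.2]
opening: 0.0555
```

Run:
```python
from h import *
st();inc([.6114,-.0208,.0338],np.radians(-39.9))
```

```text
t 7.12 pos [ 0.611  -0.0207  0.0339] jawyaw -39.86 z [-0.001  0.    -1.   ] F [-0.4 -0.1 -0.2] M [-0.03  0.05 -0.05] open 0.0555 q6 0.64
shift cm [0.02 0.04 0.01] turn [-0.001  0.001  0.001] jaw yaw now deg -39.86
```

>>> {"op": "step_arm", "data": {
  "increments": [
    [[0,0,0.05,0,0,0,255],[0,0,0.05,0,0,0,255],[0,0,0.0,0,0,0,0],[0,0,0,0,0,0,0],[0,0,0,0,0,0,0]]
  ]
}}

```text
t: 7.53
ee_pos: [0.6112, -0.0208, 0.034]
ee_rot: [-2.845, -1.331, 0.001]
ft_force: [0.6, 0.6, -0.4]
opening: 0.0721
```

>>> {"op": "step_arm", "data": {
  "increments": [
    [[0,0,0,0,0,0,0],[0,0,0,0,0,0,0],[0,0,0,0,0,0,0],[0,0,-1.5,0,0,0,0],[0,0,-4.5,0,0,0,0]]
  ]
}}

```text
t: 7.95
ee_pos: [0.6085, -0.0207, 0.0762]
ee_rot: [-2.842, -1.329, 0.01]
ft_force: [-0.9, 0.3, -0.1]
opening: 0.088
```

Run:
```python
from h import *
st()
c=optics.calibration("wrist")
im=optics.read_camera("wrist")[:,:,::-1];cv2.imwrite("pics/w5.png",im)
inc([.6117,-.0208,.20],np.radians(-39.9))
```

```text
t 7.95 pos [ 0.6085 -0.0207  0.0762] jawyaw -39.86 z [-0.008  0.001 -1.   ] F [-0.9  0.3 -0.1] M [-0.    0.09  0.  ] open 0.088 q6 0.64
shift cm [ -0.07  -0.09 -11.64] turn [ 0.002 -0.002  0.001] jaw yaw now deg -39.86
```

View pics/w5.png

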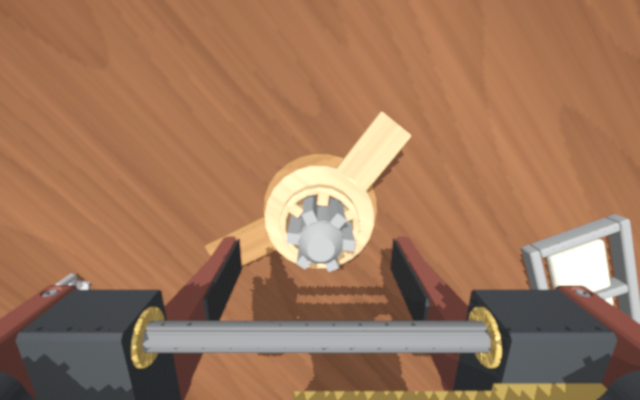

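Run:
```python
from h import *
c=optics.calibration("wrist")
p=(onz(c,382,112,.03)+onz(c,411,137,.03))/2;v=p-np.array([.6117,-.021,.03]);print(p,np.linalg.norm(v),np.degrees(np.arctan2(v[1],v[0])))
inc([.543,.294,.20],np.radians(-9))
```

```text
[ 0.70044806 -0.00415844  0.03      ] 0.09033192225304079 10.745149994336561
shift cm [ 19.69 -25.54 -11.65] turn [ 0.002 -0.001 -0.539] jaw yaw now deg -39.86
```

>>> {"op": "step_arm", "data": {
  "increments": [
    [[0,0,-4,0,0,0,0],[0,0,-8,0,0,0,0],[4,-3,-11,0,0,-0.1,0],[8,-6,-11.6,0,0,-0.22,0],[11,-10,-11.6,0,0,-0.34,0]]
  ]
}}

```text
t: 8.42
ee_pos: [0.6138, 0.0968, 0.2007]
ee_rot: [2.573, 1.795, 0.013]
ft_force: [0.7, 1.2, 0.1]
opening: 0.0879
```

Run:
```python
from h import *
st();inc([.543,.294,.20],np.radians(-9))
```

```text
t 8.42 pos [0.6138 0.0968 0.2007] jawyaw -20.19 z [ 0.01   0.001 -1.   ] F [0.7 1.2 0.1] M [ 0.05  0.03 -0.05] open 0.0879 q6 0.49
shift cm [ 16.06 -13.45   0.02] turn [ 0.009 -0.004 -0.195] jaw yaw now deg -20.19
```

>>> {"op": "step_arm", "data": {
  "increments": [
    [[3.2,-2.7,0,0,0,-0.1,0],[6.4,-5.4,0,0.009,-0.004,-0.195,0],[9.6,-8,0,0.009,-0.004,-0.195,0],[12.8,-10.7,0,0.009,-0.004,-0.195,0],[16.1,-13.5,0,0.009,-0.004,-0.195,0]]
  ]
}}

```text
t: 8.83
ee_pos: [0.5424, 0.2947, 0.2005]
ee_rot: [2.389, 2.04, 0.0]
ft_force: [1.0, 0.6, 0.1]
opening: 0.0877
```

>>> {"op": "step_arm", "data": {
  "increments": [
    [[0,0,0,0,0,0,0],[0,0,0,0,0,0,0],[0,0,0,0,0,0,0],[0,0,0,0,0,0,0],[0,0,0,0,0,0,0]]
  ]
}}

```text
t: 9.25
ee_pos: [0.5431, 0.2932, 0.2004]
ee_rot: [2.391, 2.037, 0.0]
ft_force: [0.8, 0.1, -0.1]
opening: 0.088
```

Run:
```python
from h import *
st()
c=optics.calibration("wrist")
im=optics.read_camera("wrist")[:,:,::-1];cv2.imwrite("pics/w6.png",im)
sd=optics.read_camera("side")[:,:,::-1];cs=optics.calibration("side")
a=topdown(im,c,.543,.294,.018,.05,400);b=topdown(im,c,.525,.28,.006,.08,400)
cv2.imwrite("pics/rect6.png",np.hstack([a,b]))
a=topdown(sd,cs,.6117,-.021,.030,.1,400);b=cv2.resize(sd[170:270,280:380],(400,400),interpolation=cv2.INTER_CUBIC)
cv2.imwrite("pics/rect6b.png",np.hstack([a,b]))
```

```text
t 9.25 pos [0.5431 0.2932 0.2004] jawyaw -9.14 z [ 0.001 -0.    -1.   ] F [ 0.8  0.1 -0.1] M [ 0.03  0.05 -0.  ] open 0.088 q6 0.64
```

View pics/rect6.png

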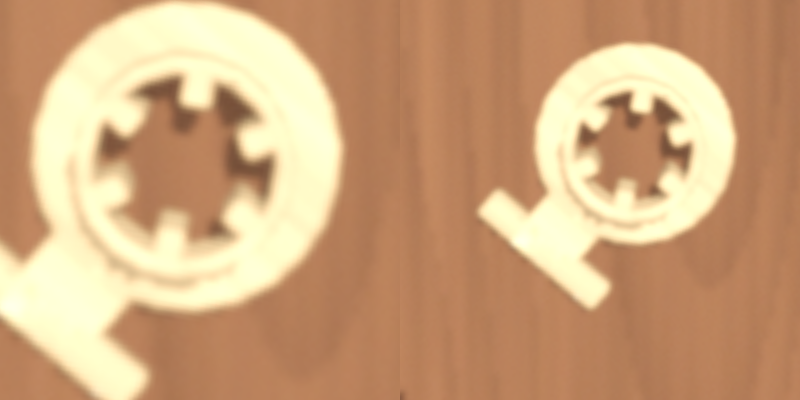

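View pics/rect6b.png

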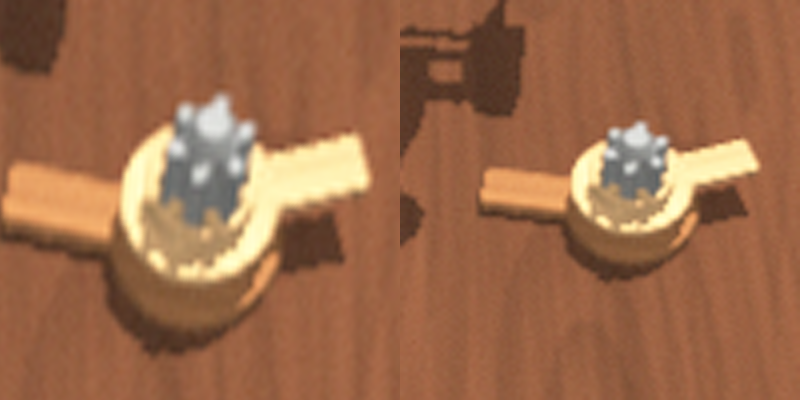

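View pics/w6.png

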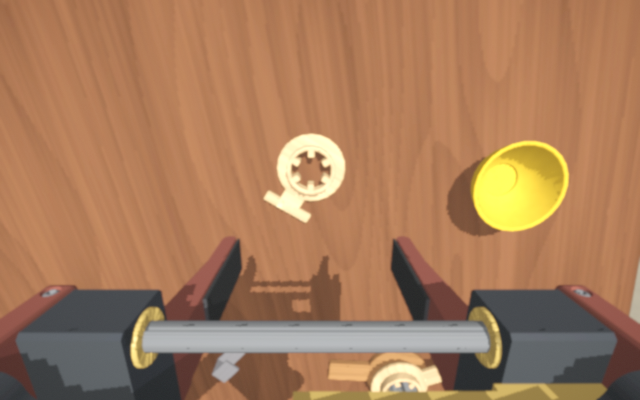

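Run:
```python
from h import *
st();inc([.538,.3026,.02],np.radians(-9))
```

```text
t 9.35 pos [0.543  0.2934 0.2005] jawyaw -9.14 z [ 0. -0. -1.] F [0.6 0.5 1.6] M [-0.02  0.01 -0.04] open 0.0877 q6 0.64
shift cm [ 0.84 -0.65 18.04] turn [ 0.001  0.    -0.002] jaw yaw now deg -9.14
```

>>> {"op": "step_arm", "data": {
  "increments": [
    [[0.84,-0.65,4,0,0,-0.002,0],[0.84,-0.65,8,0,0,-0.002,0],[0.84,-0.65,12,0,0,-0.002,0],[0.84,-0.65,16,0,0,-0.002,0],[0.84,-0.65,18,0,0,-0.002,0]]
  ]
}}

```text
t: 9.77
ee_pos: [0.5361, 0.3005, 0.0161]
ee_rot: [-2.39, -2.038, 0.008]
ft_force: [-0.6, 0.2, 0.4]
opening: 0.0879
```

>>> {"op": "step_arm", "data": {
  "increments": [
    [[0,0,0,0,0,0,0],[0,0,0,0,0,0,0],[0,0,0,0,0,0,0],[0,0,0,0,0,0,0],[0,0,0,0,0,0,0]]
  ]
}}

```text
t: 10.18
ee_pos: [0.5376, 0.3011, 0.0182]
ee_rot: [2.391, 2.038, -0.002]
ft_force: [-0.4, 0.0, -0.5]
opening: 0.0881
```

Run:
```python
from h import *
st();inc([.538,.3026,.0095],np.radians(-9))
```

```text
t 10.18 pos [0.5376 0.3011 0.0182] jawyaw -9.12 z [-0.001 -0.001 -1.   ] F [-0.4  0.  -0.5] M [-0.   -0.02  0.01] open 0.0881 q6 0.65
shift cm [0.16 0.01 0.87] turn [-0.001  0.001 -0.002] jaw yaw now deg -9.12
```

>>> {"op": "step_arm", "data": {
  "increments": [
    [[0.16,0,0.4,0,0,0,0],[0.16,0,0.85,0,0,0,0],[0.16,0,0.85,0,0,0,0],[0.16,0,0.85,0,0,0,0],[0.16,0,0.85,0,0,0,255]]
  ]
}}

```text
t: 10.6
ee_pos: [0.5377, 0.3027, 0.0096]
ee_rot: [2.391, 2.038, -0.003]
ft_force: [0.0, 0.3, 0.4]
opening: 0.0844
```

>>> {"op": "step_arm", "data": {
  "increments": [
    [[0,0,0,0,0,0,255],[0,0,0,0,0,0,255],[0,0,0,0,0,0,255],[0,0,0,0,0,0,255],[0,0,0,0,0,0,255]]
  ]
}}

```text
t: 11.02
ee_pos: [0.5378, 0.3027, 0.0097]
ee_rot: [2.391, 2.038, -0.002]
ft_force: [-0.3, 0.2, -0.2]
opening: 0.0556
```

>>> {"op": "step_arm", "data": {
  "increments": [
    [[0,0,0,0,0,0,255],[0,0,0,0,0,0,255],[0,0,0,0,0,0,255],[0,0,0,0,0,0,255],[0,0,0,0,0,0,255]]
  ]
}}

```text
t: 11.43
ee_pos: [0.5377, 0.3027, 0.0096]
ee_rot: [2.391, 2.038, -0.003]
ft_force: [-0.2, -0.0, -0.2]
opening: 0.0554
```

Run:
```python
from h import *
st();inc([.6115,-.021,.15],np.radians(-44.6))
```

```text
t 11.43 pos [0.5377 0.3027 0.0096] jawyaw -9.11 z [-0.001 -0.001 -1.   ] F [-0.2 -0.  -0.2] M [ 0.   -0.01  0.01] open 0.0554 q6 0.65
shift cm [-30.81  12.39 -14.01] turn [-0.     0.002  0.619] jaw yaw now deg -9.11
```

Gripped. Lift, then carry.

>>> {"op": "step_arm", "data": {
  "increments": [
    [[0,0,-3,0,0,0,255],[0,0,-6,0,0,0,255],[0,0,-9,0,0,0,255],[-2,1,-12,0,0,0.1,255],[-5,2,-14,0,0,0.2,255]]
  ]
}}

```text
t: 11.85
ee_pos: [0.5509, 0.2521, 0.1526]
ee_rot: [2.583, 1.787, 0.004]
ft_force: [1.4, -0.6, -0.6]
opening: 0.0557
```

>>> {"op": "step_arm", "data": {
  "increments": [
    [[-3,1.5,0,0,0,0.06,255],[-6,3,0,0,0,0.12,255],[-9,4.5,0,0,0,0.2,255],[-12,6,0,0,0,0.26,255],[-15,7.5,0,0,0,0.32,255]]
  ]
}}

```text
t: 12.27
ee_pos: [0.5679, 0.0838, 0.1526]
ee_rot: [2.837, 1.349, 0.004]
ft_force: [0.5, -0.5, -1.0]
opening: 0.0559
```

Run:
```python
from h import *
st();inc([.6115,-.021,.15],np.radians(-44.6))
```

```text
t 12.27 pos [0.5679 0.0838 0.1526] jawyaw -39.14 z [ 0.003  0.001 -1.   ] F [ 0.5 -0.5 -1. ] M [0.02 0.   0.03] open 0.0559 q6 0.81
shift cm [-5.38  9.99  0.27] turn [ 0.001 -0.002  0.095] jaw yaw now deg -39.14
```

>>> {"op": "step_arm", "data": {
  "increments": [
    [[-2,3.5,0.2,0,0,0.05,255],[-4,7,0.2,0,0,0.095,255],[-5.4,10,0.2,0,0,0.095,255],[-5.4,10,0.2,0,0,0.095,255],[-5.4,10,0.2,0,0,0.095,255]]
  ]
}}

```text
t: 12.68
ee_pos: [0.6116, -0.0228, 0.1504]
ee_rot: [2.9, 1.208, 0.004]
ft_force: [-0.3, -0.0, -1.0]
opening: 0.0552
```

Run:
```python
from h import *
st();inc([.6115,-.021,.095],np.radians(-44.6))
```

```text
t 12.68 pos [ 0.6116 -0.0228  0.1504] jawyaw -44.77 z [ 0.002  0.001 -1.   ] F [-0.3 -0.  -1. ] M [0.02 0.1  0.03] open 0.0552 q6 0.72
shift cm [ 0.11 -0.14  5.54] turn [ 0.001 -0.002 -0.003] jaw yaw now deg -44.77
```

>>> {"op": "step_arm", "data": {
  "increments": [
    [[0.1,-0.14,2,0,0,0,255],[0.1,-0.14,4,0,0,0,255],[0.1,-0.14,5.5,0,0,0,255],[0.1,-0.14,5.5,0,0,0,255],[0.1,-0.14,5.5,0,0,0,255]]
  ]
}}

```text
t: 13.1
ee_pos: [0.6103, -0.0198, 0.0947]
ee_rot: [-2.898, -1.21, -0.0]
ft_force: [-0.5, -0.1, -0.8]
opening: 0.0555
```

Run:
```python
from h import *
st()
c=optics.calibration("wrist")
im=optics.read_camera("wrist")[:,:,::-1];cv2.imwrite("pics/w7.png",im)
z=manip.read_state()["ee_pos"][2]
a=topdown(im,c,.6115,-.021,z+.008,.04,400);b=topdown(im,c,.6115,-.021,.066,.04,400)
cv2.imwrite("pics/rect7.png",np.hstack([a,b]))
st();inc([.6115,-.021,.079],np.radians(-44.6))
```

```text
t 13.1 pos [ 0.6103 -0.0198  0.0947] jawyaw -44.69 z [-0.     0.001 -1.   ] F [-0.5 -0.1 -0.8] M [ 0.03  0.06 -0.03] open 0.0555 q6 0.73
t 13.15 pos [ 0.6112 -0.02    0.0957] jawyaw -44.69 z [ 0.002  0.001 -1.   ] F [ 0.5  0.3 -0.1] M [ 0.06  0.06 -0.03] open 0.0552 q6 0.73
shift cm [-0.05  0.09  1.67] turn [ 0.001 -0.002 -0.002] jaw yaw now deg -44.69
```

View pics/rect7.png

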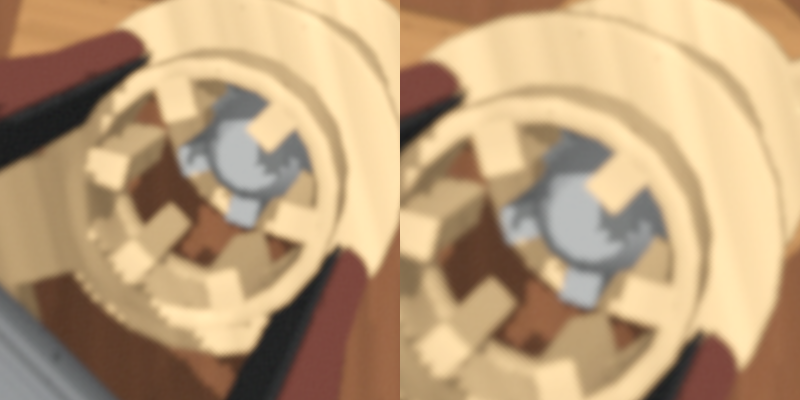

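View pics/w7.png

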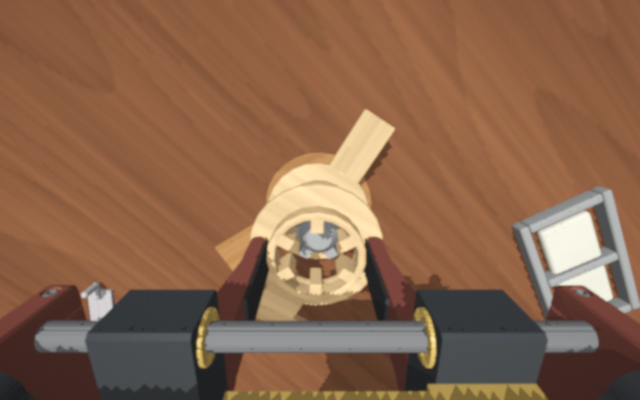

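>>> {"op": "step_arm", "data": {
  "increments": [
    [[-0.06,0.07,0.4,0,0,0,255],[-0.06,0.07,0.8,0,0,0,255],[-0.06,0.07,1.2,0,0,0,255],[-0.06,0.07,1.6,0,0,0,255],[-0.06,0.07,1.6,0,0,0,255]]
  ]
}}

```text
t: 13.57
ee_pos: [0.6108, -0.0209, 0.079]
ee_rot: [-2.899, -1.21, -0.002]
ft_force: [-0.4, -0.8, -0.5]
opening: 0.0556
```

Run:
```python
from h import *
st();inc([.6113,-.0209,.075],np.radians(-44.6))
```

```text
t 13.57 pos [ 0.6108 -0.0209  0.079 ] jawyaw -44.7 z [ 0.001  0.001 -1.   ] F [-0.4 -0.8 -0.5] M [ 0.03  0.05 -0.02] open 0.0556 q6 0.72
shift cm [0.04 0.03 0.4 ] turn [-0.    -0.001 -0.002] jaw yaw now deg -44.7
```

>>> {"op": "step_arm", "data": {
  "increments": [
    [[0.04,0.03,0.1,0,0,0,255],[0.04,0.03,0.2,0,0,0,255],[0.04,0.03,0.3,0,0,0,255],[0.04,0.03,0.4,0,0,0,255],[0.04,0.03,0.45,0,0,0,255]]
  ]
}}

```text
t: 13.98
ee_pos: [0.6113, -0.0209, 0.0744]
ee_rot: [-2.899, -1.209, -0.002]
ft_force: [-0.4, -0.6, -1.8]
opening: 0.0555
```

>>> {"op": "step_arm", "data": {
  "increments": [
    [[0,0,0.05,0,0,0,255],[0,0,0.1,0,0,0,255],[0,0,0.15,0,0,0,255],[0,0,0.2,0,0,0,255],[0,0,0.2,0,0,0,255]]
  ]
}}

```text
t: 14.4
ee_pos: [0.6113, -0.0209, 0.0723]
ee_rot: [-2.899, -1.21, -0.002]
ft_force: [-0.3, -1.0, -1.2]
opening: 0.0552
```

Run:
```python
from h import *
st()
im=optics.read_camera("wrist")[:,:,::-1];cv2.imwrite("pics/w8.png",cv2.resize(im[140:340,200:440],None,fx=3,fy=3,interpolation=cv2.INTER_CUBIC))
```

```text
t 14.4 pos [ 0.6113 -0.0209  0.0723] jawyaw -44.7 z [ 0.001  0.001 -1.   ] F [-0.3 -1.  -1.2] M [0.05 0.04 0.01] open 0.0552 q6 0.72
```

View pics/w8.png

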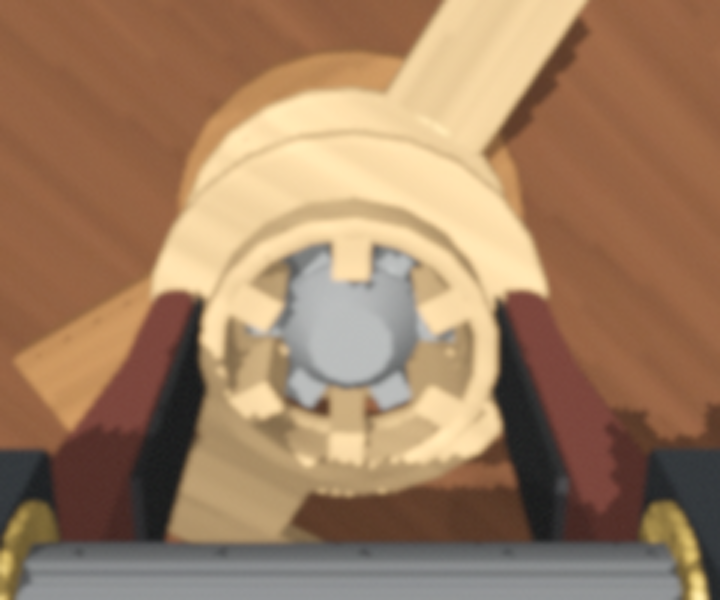

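The teeth again pass between the ribs with no force. Lowering to about 1 mm above home.

>>> {"op": "step_arm", "data": {
  "increments": [
    [[0,0,0.4,0,0,0,255],[0,0,0.8,0,0,0,255],[0,0,1.2,0,0,0,255],[0,0,1.5,0,0,0,255],[0,0,1.7,0,0,0,255]]
  ]
}}

```text
t: 14.87
ee_pos: [0.6109, -0.0208, 0.0546]
ee_rot: [-2.898, -1.209, -0.001]
ft_force: [0.6, 0.7, -0.2]
opening: 0.0555
```

Run:
```python
from h import *
st();inc([.6113,-.0209,.0518],np.radians(-44.6))
```

```text
t 14.87 pos [ 0.6109 -0.0208  0.0546] jawyaw -44.7 z [-0.     0.001 -1.   ] F [ 0.6  0.7 -0.2] M [-0.01  0.03  0.  ] open 0.0555 q6 0.72
shift cm [0.02 0.03 0.28] turn [-0.001 -0.001 -0.002] jaw yaw now deg -44.7
```

>>> {"op": "step_arm", "data": {
  "increments": [
    [[0,0,0.1,0,0,0,255],[0,0,0.2,0,0,0,255],[0,0,0.28,0,0,0,255],[0,0,0.28,0,0,0,255],[0,0,0.28,0,0,0,255]]
  ]
}}

```text
t: 15.28
ee_pos: [0.611, -0.0208, 0.0519]
ee_rot: [-2.898, -1.209, -0.001]
ft_force: [0.1, 0.4, -1.5]
opening: 0.0556
```

>>> {"op": "step_arm", "data": {
  "increments": [
    [[0,0,0,0,0,0,0],[0,0,0,0,0,0,0],[0,0,0,0,0,0,0],[0,0,0,0,0,0,0],[0,0,0,0,0,0,0]]
  ]
}}

```text
t: 15.7
ee_pos: [0.6111, -0.0208, 0.052]
ee_rot: [-2.898, -1.21, -0.001]
ft_force: [0.4, -1.0, 0.2]
opening: 0.0854
```

>>> {"op": "step_arm", "data": {
  "increments": [
    [[0,0,0,0,0,0,0],[0,0,-2,0,0,0,0],[0,0,-5,0,0,0,0],[0,0,-9,0,0,0,0],[0,0,-13,0,0,0,0]]
  ]
}}

```text
t: 16.12
ee_pos: [0.6101, -0.0209, 0.1826]
ee_rot: [-2.897, -1.209, 0.002]
ft_force: [1.4, 0.7, -0.2]
opening: 0.0877
```

Run:
```python
from h import *
st();inc([.56,0.1,.25],np.radians(-44.6))
```

```text
t 16.12 pos [ 0.6101 -0.0209  0.1826] jawyaw -44.7 z [-0.002  0.001 -1.   ] F [ 1.4  0.7 -0.2] M [0.03 0.03 0.03] open 0.0877 q6 0.72
shift cm [  5.07 -12.09  -6.71] turn [-0.003  0.001 -0.002] jaw yaw now deg -44.7
```

>>> {"op": "step_arm", "data": {
  "increments": [
    [[0,0,-2,0,0,0,0],[2,-4,-4,0,0,0,0],[4,-8,-5,0,0,0,0],[5,-12,-6,0,0,0,0],[5,-12,-6,0,0,0,0]]
  ]
}}

```text
t: 16.53
ee_pos: [0.5586, 0.1024, 0.2446]
ee_rot: [-2.895, -1.212, -0.0]
ft_force: [0.2, -0.8, -0.7]
opening: 0.0877
```

>>> {"op": "step_arm", "data": {
  "increments": [
    [[0,0,0,0,0,0,0],[0,0,0,0,0,0,0],[0,0,0,0,0,0,0],[0,0,0,0,0,0,0],[0,0,0,0,0,0,0]]
  ]
}}

```text
t: 16.95
ee_pos: [0.5589, 0.1012, 0.2439]
ee_rot: [-2.896, -1.209, 0.001]
ft_force: [0.6, 0.2, -0.2]
opening: 0.0883
```

Run:
```python
from h import *
sd=optics.read_camera("side")[:,:,::-1];cs=optics.calibration("side");cv2.imwrite("pics/s9.png",sd)
a=topdown(sd,cs,.6113,-.021,.048,.1,400);b=cv2.resize(sd[170:270,280:380],(400,400),interpolation=cv2.INTER_CUBIC)
cv2.imwrite("pics/rect9.png",np.hstack([a,b]))
sc=optics.read_camera("scene")[:,:,::-1];c=optics.calibration("scene")
a=topdown(sc,c,.6113,-.021,.048,.1,400);b=cv2.resize(sc[170:270,290:390],(400,400),interpolation=cv2.INTER_CUBIC)
cv2.imwrite("pics/rect9b.png",np.hstack([a,b]));st()
```

```text
t 17.05 pos [0.5588 0.1014 0.244 ] jawyaw -44.66 z [-0.002  0.003 -1.   ] F [ 0.8 -0.8 -0.3] M [-0.02  0.05 -0.  ] open 0.0878 q6 0.94
```

View pics/rect9.png

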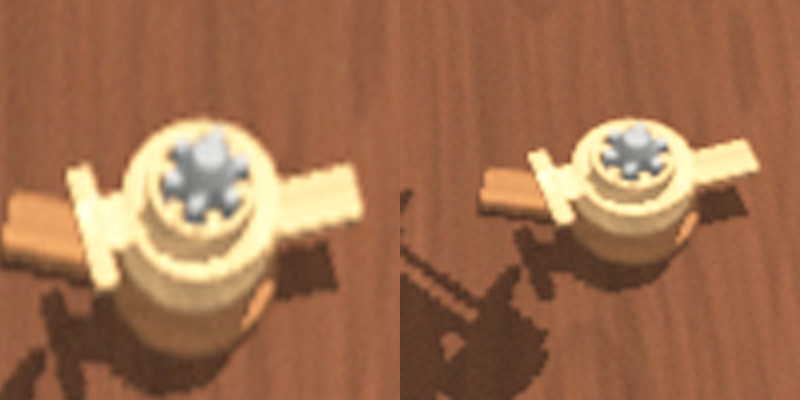

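View pics/rect9b.png

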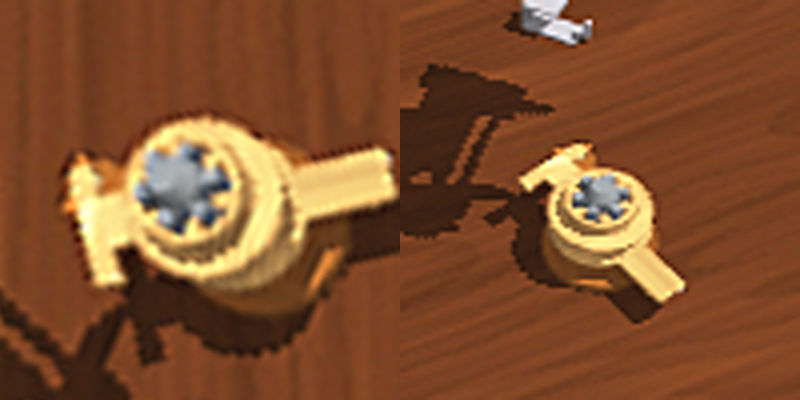

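View pics/s9.png

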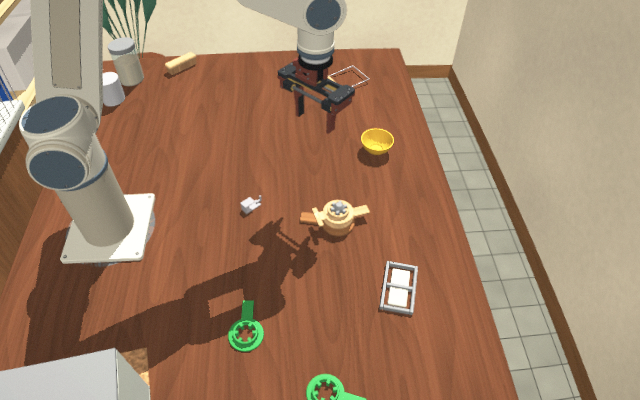

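Run:
```python
from h import *
st();print(manip.close_job())
```

```text
t 17.05 pos [0.5588 0.1014 0.244 ] jawyaw -44.66 z [-0.002  0.003 -1.   ] F [ 0.8 -0.8 -0.3] M [-0.02  0.05 -0.  ] open 0.0878 q6 0.94
the job is handed in; nothing more can be done
None
```

Both plates are on the post and released, and I handed the job in at t = 17 s of the 72 s allowed. Both went down at the first try, with no force reading above about 2 N.

- **Ledge plate:** it is home on the shoulder. Its tab points about 27° off straight away from the foot, because that is where the ribs allowed it to fit (limit about 45°).
- **Perch plate:** it sits on the ledge plate with its T-tab the opposite way, back over the foot, about 180° from the ledge plate's tab.
- **Last checks:** in the final side view the ledge tab tip measured about 85 mm from the axis. The T tip agreed with being home to about 2–3 mm in the side and scene views.
- **Left alone:** the robot never went near the bowl, frame or clip, and they look unmoved in the final side picture, though I did not measure them. The arm stood clear of everything at hand-in.

**What disagreed:**
- The wrist camera showed an offset of about 1.25 mm along the jaw direction. I corrected for it by comparing plate and post in the same picture.
- One wrist reading, taken while the arm was still moving, gave 90 mm for the ledge tab. The later side view put it at about 85 mm, as expected.

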